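Wipe the rice crusts off the table griddle

ROBOT

A 7-joint arm with a two-finger parallel gripper is mounted at the origin on the work surface. World frame = base frame: x ahead of the robot, y to its left, z up, the work surface at z = 0. Lengths are in m, angles in rad, forces in N, time in s.
With the tool pointing down it reaches from about 0.425 to 0.925 m from the base axis. Payload 6.8 kg.
Tool frame: the origin (TCP) lies at the very end of the fingers, on their centre line; the grasp point (between the pads) lies env.hold_point_z behind it (env.hold_point_z is the distance from the TCP to the grasp point, in m); z points along the fingers, y is the line along which they close (so a half turn about z gives the same grasp; the last joint's range is limited). The gripper opens to 85 mm and grips with 20 to 120 N. Pads are 22 mm wide; open, the fingers measure 114 mm over their backs; the gripper's body (76 mm by 85 mm) begins 54 mm behind the grasp point. The pads swing forward as they close: fully open they stand 13 mm farther back than shut.
Start: joints at [1.026, 0.477, 0.022, 1.555, -0.011, 1.109, -0.083], TCP at [0.286, -0.612, 0.231] pointing down, gripper open.
Joint ranges: [-2.96, 2.96], [-0.34, 2.1], [-1.41, 1.46], [0.24, 2.44], [-1.37, 4.51], [0.17, 1.92], [-2.96, 2.96]. Speed limits (rad/s): [2.39, 2.39, 3.14, 3.14, 3.14, 3.14, 3.14].

INTERFACE

Orientations are given as [roll, pitch, yaw] about the fixed x, y, z axes, in that order (R = Rz(yaw) Ry(pitch) Rx(roll)).
In Python, from plant import env, viewer gives the robot as it stands. Calls block until the motion is done:
- env.move_pose(position, orientation): joint-space move of the TCP to a pose.
- env.movel(position, ori=None, speed=0.15, max_force=None): straight line of the TCP; ori=None keeps the orientation; speed is the mean speed in m/s. With max_force (N) it stops when the force on the tool has changed by that much, and returns True; else False.
- env.goto_joints(angles): joint-space move.
- env.command_gripper(opening, effort=None): opening from 0.0 (shut) to 1.0 (fully open); effort is the grip in N (None keeps the last); returns when the fingers have stopped.
- env.wait(seconds).
- env.ik(position, orientation): joint angles nearest the present ones, or None.
- viewer.get_image(name): name is "scene" or "top" or "wrist"; returns a dict with "img" (400x640x3 uint8, blue, green, red), "depth" (400x640 float32, m along the optical axis (not along the pixel's ray), 0 where there is no reading), "camera_matrix" (3x3 intrinsics, pixels), "eye" and "rotation" of the camera in the world. Camera axes: x right, y up, looking along -z (the intrinsics and any distortion apply to the point x, -y, -z); pixel columns grow to the right and rows downward; lengths in m; the calibration is good to about 2 mm. A picture is of the moment at which its call begins.
A pose or a line that the arm cannot do raises env.IKError and nothing moves.
- env.hand_in(): hands the job in; it is judged then, once.
Readings, each from a call of its own:
- env.current_clock(): time.
- env.current_joint_pos(): joint angles.
- env.current_qvel(): joint speeds.
- env.current_joint_efforts(): joint torques, N m.
- env.current_eef_pos(): TCP position.
- env.current_tcp_rot(): TCP orientation.
- env.current_contact_force(): force on the tool from outside, world axes, zero at the start.
- env.current_torque(): the same for the moment, N m.
- env.current_opening(): opening from 0.0 (shut) to 1.0 (fully open).
- env.current_gripper_force(): force on a finger pad.
Only numpy, scipy, OpenCV 4.12 (cv2) and the standard library are available. Lean on these libraries where they do the work, as an engineer would, in place of code of your own. Each camera call takes 0.05 s, during which the arm holds its last target. There are 200 camera calls.

TASK

Take the scraper block off its round trivet and with it wipe the four loose pieces of rice crust off the griddle plate into the steel crumb tray at its end; do not touch the crusts with the gripper or arm. Then set the scraper, not dropping it, back standing upright in the middle of the trivet, and leave the other tableware where it is.

Things in the scene. Friction and masses are not known exactly. Their poses are not given: they have to be found in the camera images.
- scraper: griddle scraper block on the trivet, 120 x 30 x 76 mm: steel foot 10 mm high, wooden block 114 x 26 mm up to 28 mm, and on it an upright wooden grip rib 70 mm long, 20 mm thick, from 28 to 76 mm high; 0.2-0.4 kg. Origin: centre of its underside; x along its 120 mm length, y across its 30 mm thickness (its long faces wipe), z up. Half a turn looks the same
- scraper_grip (a point): the point to grip on the scraper's rib, on its centre line 54 mm above its underside; close the fingers along the scraper's y
- griddle: fixed black iron griddle on a wooden carrier 190 x 220 x 18 mm. Origin: centre of the underside; the flat plate's top is 40 mm above it, 160 mm along x, 220 mm along y. Rims 12 mm wide and 12 mm high run along both long sides (x = +-68 to 80 mm), leaving a channel 136 mm wide; both ends (y = +-110 mm) are open and flat
- crumb_tray: fixed, empty, open steel tray, 150 (x) x 75 (y) x 30 mm high, walls 3 mm, against one of the griddle's two open ends (centre 147.5 mm from the griddle's along the griddle's y, on the + or - side); its rim is 10 mm lower than the plate. Origin: centre of its underside, axes parallel to the griddle's
- serving_board: fixed dark wooden board, 150 x 75 x 18 mm, with five white rice cake slices fast on it (up to 31 mm high), against the griddle's other open end. Origin at the centre of its underside
- trivet: fixed round wooden trivet, 160 mm across, 12 mm high, on which the scraper stands; to the left or right of the griddle. Origin at the centre of its underside
- crust0: a flat, irregular piece of toasted brown rice crust, about 25 x 20 mm and 6 mm thick, 12 g, lying loose on the griddle plate; origin at the centre of its underside
- crust1: a flat, irregular piece of toasted brown rice crust, about 22 x 20 mm and 6 mm thick, 12 g, lying loose on the griddle plate; origin at the centre of its underside
- crust2: a flat, irregular piece of toasted brown rice crust, about 24 x 19 mm and 6 mm thick, 12 g, lying loose on the griddle plate; origin at the centre of its underside
- crust3: a flat, irregular piece of toasted brown rice crust, about 21 x 18 mm and 6 mm thick, 12 g, lying loose on the griddle plate; origin at the centre of its underside
- rice_bowl: bystander: closed steel rice bowl with a lid, 104 mm across, 66 mm high; origin under its centre
- side_bowl: bystander: white bowl, 90 mm across, 38 mm high; origin under its centre
- sauce_dish: bystander: square white dish, 70 x 70 x 24 mm; origin under its centre
- spoon: bystander: steel spoon, 200 mm long, lying on the table
- water_cup: bystander: steel cup, 72 mm across, 80 mm high; origin under its centre

How it is judged:
By the outcome, as a careful person would: the job done as asked, in the order asked, and still so for the second after the job is handed in, with the robot touching nothing.
It also fails if it takes over 51 s, if anything falls off the work surface, if the arm or the gripper's body presses on something with over 40 N, if the wrist force passes 120 N, or if a joint passes its speed limit or range.

## Working session

There is one attempt and no reset: what is moved stays moved. The work goes in short steps, each a Python script; the robot and the scene stay as the last script left them, time stands still between calls to the robot, and variables do not carry over. Pictures are saved under pics/ and viewed, at most 10 in all, crops included, and the job is handed in when it is done.

```bash
ls; mkdir -p pics; python3 - <<'E'
from plant import env, viewer
import cv2,numpy as np
for n in("top","scene"):
    d=viewer.get_image(n); cv2.imwrite(f"pics/{n}0.png",d["img"]); np.savez(f"{n}0.npz",**d)
    print(n,d["camera_matrix"],d["eye"],d["rotation"],d.keys(),(d["depth"]>0).mean())
print(env.hold_point_z,env.current_clock(),env.current_tcp_rot())
E
```

```text
pics
top [[361.29445211   0.         318.18525456]
 [  0.         361.29445211 197.4682663 ]
 [  0.           0.           1.        ]] [ 0.42298603 -0.00710736  1.03202905] [ 0.07235338  0.02111753 -1.54148956] dict_keys(['img', 'depth', 'camera_matrix', 'eye', 'rotation']) 0.9959921875
scene [[503.67081233   0.         330.66339087]
 [  0.         503.67081233 196.30822468]
 [  0.           0.           1.        ]] [1.27515494 0.11065932 1.01418975] [0.68059196 0.00789567 1.70371917] dict_keys(['img', 'depth', 'camera_matrix', 'eye', 'rotation']) 0.9957578125
0.0187 0.1 [-3.13994474e+00  1.18573028e-04  4.36855398e-01]
```

View pics/top0.png

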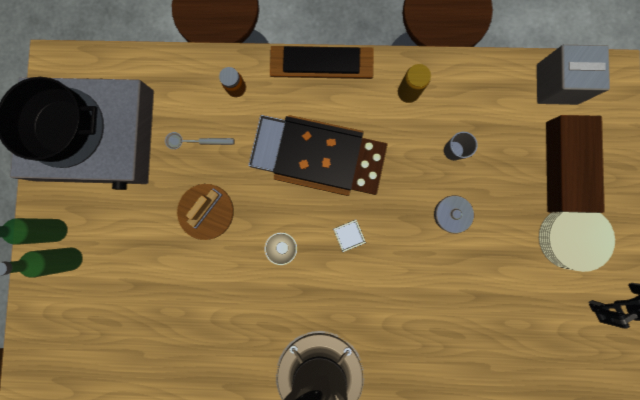

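View pics/scene0.png

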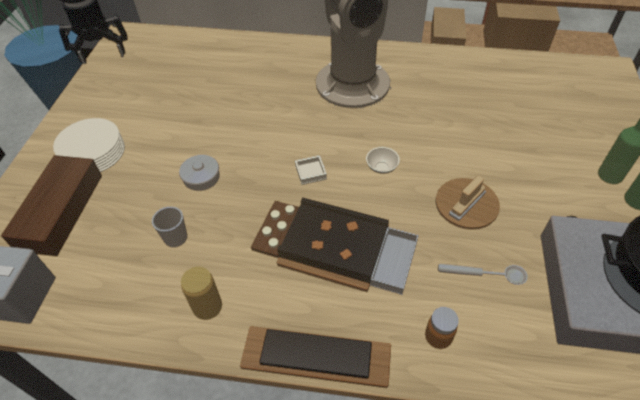

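The top view shows the trivet and scraper at (205,210), and the griddle at (318,155) with its tray on the left (+y) end and the board on the right. The crusts are at (307,136), (331,143), (304,164) and (326,163). The scene view agrees with this layout.

```bash
cat > h.py <<'E'
import numpy as np,cv2
from scipy.spatial.transform import Rotation as Ro
def cam(d):
    R=Ro.from_euler('xyz',d["rotation"]).as_matrix(); K=d["camera_matrix"]
    v,u=np.mgrid[0:400,0:640]
    ray=np.stack([(u-K[0,2])/K[0,0],-(v-K[1,2])/K[1,1],-np.ones(u.shape)],-1)@R.T
    return d["eye"],ray
def xyz(d):
    e,r=cam(d); return e+r*d["depth"][...,None]
def onplane(d,z):
    e,r=cam(d); return (e+r*((z-e[2])/r[...,2])[...,None])[...,:2]
def rect(p):
    (c,s,a)=cv2.minAreaRect(p.astype(np.float32)); 
    if s[0]<s[1]: s=s[::-1]; a+=90
    return np.round(c,4),np.round(s,4),round((a+90)%180-90,2)
E
python3 - <<'E'
from h import *
for n in("top","scene"):
    d=dict(np.load(n+"0.npz")); P=xyz(d); z=P[...,2]; img=d["img"].astype(int)
    hsv=cv2.cvtColor(d["img"],cv2.COLOR_BGR2HSV)
    near=lambda x,y,r:(np.hypot(P[...,0]-x,P[...,1]-y)<r)
    t=P[200,460] if n=="top" else 0
    if n=="top": g=P[155,318]; tv=P[208,192]; tr=P[145,268]
    print(n,"griddle",g.round(3),"triv",tv.round(3),"tray",tr.round(3))
    tab=z[near(tv[0]-.15,tv[1],.04)]; print("table z",tab.mean(),tab.std())
    m=near(g[0],g[1],.17)&(hsv[...,2]<60)&(z>.03)&(z<.06); print("griddle black",m.sum(),rect(P[m][:,:2]))
    for lo,hi in((.045,.06),(.034,.045)):
        mm=m&(z>lo)&(z<hi); print(lo,mm.sum(),np.median(z[mm]),rect(P[mm][:,:2]))
    cm=(near(g[0],g[1],.14)&(hsv[...,0]<20)&(hsv[...,1]>120)&(hsv[...,2]>90)&(z>.036)&(z<.056)).astype(np.uint8)
    k,l,s,c=cv2.connectedComponentsWithStats(cm)
    for i in range(1,k):
        if s[i,4]>15: print("crust",c[i].round(),s[i,4],onplane(d,g[2]+.003 if 0 else .045)[l==i].mean(0).round(4),np.median(z[l==i]).round(4))
    m=near(tv[0],tv[1]-.03,.13)&(z>.006)
    q=P[m&(z<.02)]; (c,r)=cv2.minEnclosingCircle(q[:,:2].astype(np.float32)); print("trivet",c,r,np.median(q[:,2]))
    for lo,hi in((.075,.1),(.03,.05),(.02,.1)):
        mm=m&(z>lo)&(z<hi); print("scr",lo,mm.sum(),np.median(z[mm]),rect(P[mm][:,:2]))
E
```

```text
top griddle [0.612 0.02  0.043] triv [0.454 0.345 0.092] tray [0.645 0.166 0.006]
table z 0.0004423370264570278 0.00183731316886222
griddle black 4292 (array([0.6185, 0.0208]), array([0.2214, 0.1605]), 78.99)
0.045 795 0.052599563665528426 (array([0.6183, 0.0199]), array([0.2184, 0.1605]), 79.03)
0.034 3486 0.04098181851554439 (array([0.6129, 0.021 ]), array([0.2196, 0.1495]), 78.99)
crust [306. 135.] 48 [0.6654 0.0541] 0.0473
crust [331. 142.] 60 [ 0.6487 -0.0139] 0.0469
crust [326. 162.] 72 [ 0.5915 -0.0021] 0.0463
crust [303. 164.] 69 [0.5854 0.0593] 0.0467
trivet (0.47726041078567505, 0.31543785333633423) 0.11609821021556854 0.012621126318561382
scr 0.075 227 0.08766813592419831 (array([0.4566, 0.3359]), array([0.0698, 0.021 ]), -34.97)
scr 0.03 230 0.040000693435945034 (array([0.4565, 0.3356]), array([0.1136, 0.0266]), -34.9)
scr 0.02 621 0.04667438970889615 (array([0.4558, 0.3348]), array([0.1203, 0.0305]), -33.84)
scene griddle [0.612 0.02  0.043] triv [0.454 0.345 0.092] tray [0.645 0.166 0.006]
table z 0.0011107806963748666 0.0020323571377457994
griddle black 4068 (array([0.617 , 0.0223]), array([0.218 , 0.1612]), 79.08)
0.045 845 0.0514871122153463 (array([0.617, 0.023]), array([0.2167, 0.161 ]), 79.08)
0.034 3144 0.04076029984386742 (array([0.6198, 0.021 ]), array([0.2165, 0.1545]), 78.89)
crust [326. 225.] 88 [ 0.5863 -0.001 ] 0.0464
crust [352. 226.] 81 [0.5806 0.0606] 0.0462
crust [317. 244.] 86 [ 0.6434 -0.0132] 0.0458
crust [345. 254.] 78 [0.6597 0.0541] 0.0462
trivet (0.4568295478820801, 0.31179606914520264) 0.12515823543071747 0.012856239600214425
scr 0.075 223 0.08758594974463962 (array([0.4562, 0.3382]), array([0.0733, 0.0191]), -35.75)
scr 0.03 228 0.040341358914630976 (array([0.4587, 0.3399]), array([0.1136, 0.0257]), -39.16)
scr 0.02 676 0.050429091329529496 (array([0.46  , 0.3438]), array([0.1227, 0.0441]), -50.01)
```

```bash
python3 - <<'E'
from h import *
from scipy.optimize import least_squares
for n,s in(("top",(184,210)),("scene",(448,212))):
    d=dict(np.load(n+"0.npz")); P=xyz(d); hsv=cv2.cvtColor(d["img"],cv2.COLOR_BGR2HSV).astype(int)
    print(hsv[s[1],s[0]],hsv[s[1]+45,s[0]])
    z=cv2.medianBlur(P[...,2].astype(np.float32),5)
    near=np.hypot(P[...,0]-.456,P[...,1]-.337)<.11
    m=((z>.0075)|(hsv[...,2]<hsv[s[1]+45,s[0],2]*.8))&near
    m=cv2.morphologyEx(m.astype(np.uint8),cv2.MORPH_OPEN,np.ones((5,5)))
    k,l,st,c=cv2.connectedComponentsWithStats(m); i=1+st[1:,4].argmax()
    ct=max(cv2.findContours((l==i).astype(np.uint8),0,1)[0],key=cv2.contourArea)[:,0]
    q=onplane(d,.012)[ct[:,1],ct[:,0]]
    r=least_squares(lambda p:np.hypot(q[:,0]-p[0],q[:,1]-p[1])-p[2],[.456,.337,.08],loss='soft_l1',f_scale=.002)
    print(n,r.x.round(4),np.std(r.fun).round(4))
from plant import env
import math
for p,a in(((.456,.337,.06),-35),((.60,-.06,.09),-11),((.65,.15,.09),-11)):
    print(np.round(env.ik(p,[math.pi,0,math.radians(a)]),2),)
E
```

```text
[ 15 188 106] [ 19 140 155]
top [0.4482 0.3367 0.079 ] 0.0019
[ 16 108 135] [ 19  83 160]
scene [0.447  0.3398 0.0799] 0.0042
[-1.22  0.61  0.64  1.98 -0.54  0.72 -2.43]
[ 0.07  0.53 -0.09  1.84  0.07  0.78 -1.82]
[-0.11  0.63 -0.3   1.67  0.23  0.88 -2.26]
```

```bash
python3 - <<'E'
from plant import env,viewer
import math,cv2
from h import *
o=[math.pi,0,math.radians(-35)]; x,y=.4563,.3365
env.move_pose([x,y,.16],o); env.command_gripper(.65,60)
env.movel([x,y,.0475],speed=.12)
env.command_gripper(0,60)
print(env.current_opening(),env.current_gripper_force(),env.current_clock(),env.current_contact_force())
env.movel([x,y,.13],speed=.12)
print(env.current_opening(),env.current_gripper_force(),env.current_eef_pos(),env.current_contact_force())
d=viewer.get_image("scene"); cv2.imwrite("pics/s1.png",cv2.resize(d["img"][80:280,330:570],None,fx=2.5,fy=2.5))
P=xyz(d)
print(env.current_clock())
E
```

```text
0.22546110902791194 59.303439259529114 5.3667 [-1.96360585e+00  7.98725757e-04  6.39189339e+00]
0.22260138462551454 58.6466646194458 [0.45560581 0.33631418 0.12929536] [-0.46793669 -0.5956038  -3.78122524]
6.25
```

View pics/s1.png

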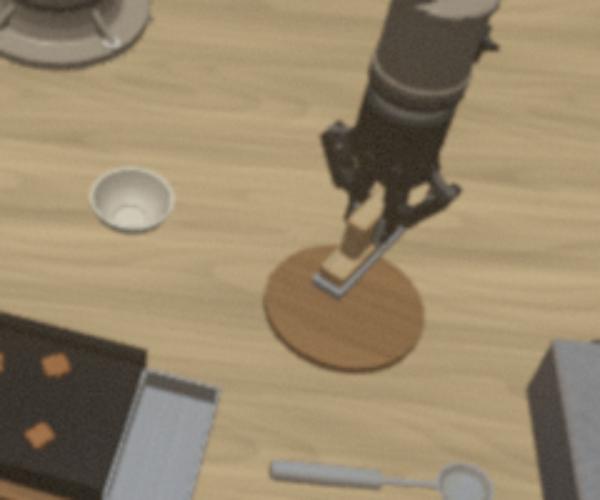

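```bash
cat >> h.py <<'E'
G=np.array([.618,.0213]); A=np.radians(-11)
EX=np.array([np.cos(A),np.sin(A)]); EY=np.array([-np.sin(A),np.cos(A)])
def gl(x,y,z): return [*(G+x*EX+y*EY),z]
E
python3 - <<'E'
from plant import env,viewer
import math,cv2
from h import *
o=[math.pi,0,float(A)]
env.movel(gl(0,-.08,.14),o,speed=.18)
env.movel(gl(0,-.08,.082),speed=.1)
print(env.current_clock(),env.current_eef_pos(),env.current_contact_force())
print(env.movel(gl(0,-.08,.070),speed=.015,max_force=4),env.current_eef_pos(),env.current_contact_force(),env.current_clock())
for n in("top","scene"):
    d=viewer.get_image(n); np.savez(n+"1.npz",**d)
    c=d["img"][90:220,230:410] if n=="top" else d["img"][150:300,240:430]
    cv2.imwrite(f"pics/w_{n}.png",cv2.resize(c,None,fx=3,fy=3))
a=cv2.imread("pics/w_top.png");b=cv2.imread("pics/w_scene.png")
im=np.zeros((a.shape[0]+b.shape[0],max(a.shape[1],b.shape[1]),3),np.uint8);im[:a.shape[0],:a.shape[1]]=a;im[a.shape[0]:,:b.shape[1]]=b
cv2.imwrite("pics/w.png",cv2.resize(im,None,fx=.7,fy=.7))
E
```

```text
9.4667 [ 0.60308817 -0.05747239  0.08226455] [-0.24591031  0.64894354 -4.55409658]
True [ 0.60293664 -0.05719731  0.07608321] [-1.12827168  0.14334803  3.96774837] 9.975
```

View pics/w.png

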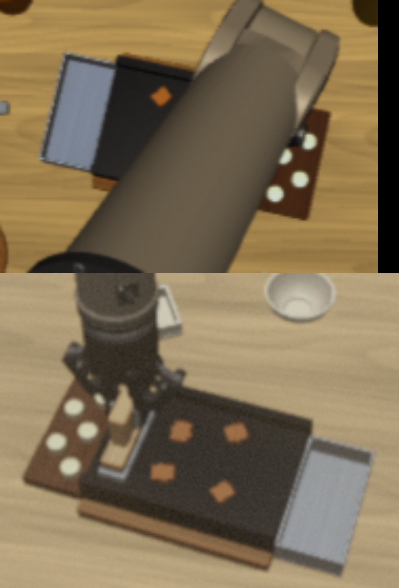

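The scraper stands on the plate, inside the rims and square to the channel, behind all four crusts. I'll wipe now.

```bash
python3 - <<'E'
from plant import env,viewer
import math,cv2
from h import *
z=.0762
print(env.movel(gl(0,.06,z),speed=.06,max_force=20),env.current_eef_pos(),env.current_contact_force())
print(env.movel(gl(0,.12,z),speed=.05,max_force=20),env.current_eef_pos(),env.current_contact_force(),env.current_clock())
env.movel(gl(0,.12,z+.07),speed=.1)
print(env.current_contact_force(),env.current_clock())
d=viewer.get_image("scene"); cv2.imwrite("pics/w2.png",cv2.resize(d["img"][150:310,230:440],None,fx=3,fy=3))
E
```

```text
False [0.62940864 0.08015768 0.07617641] [-1.61079994 -4.25928701  3.53949468]
False [0.6408525  0.13965921 0.07608966] [-0.11340898 -1.16710789  1.06258989] 13.9083
[-0.28725007  0.59035546 -3.98564675] 14.7583
```

View pics/w2.png

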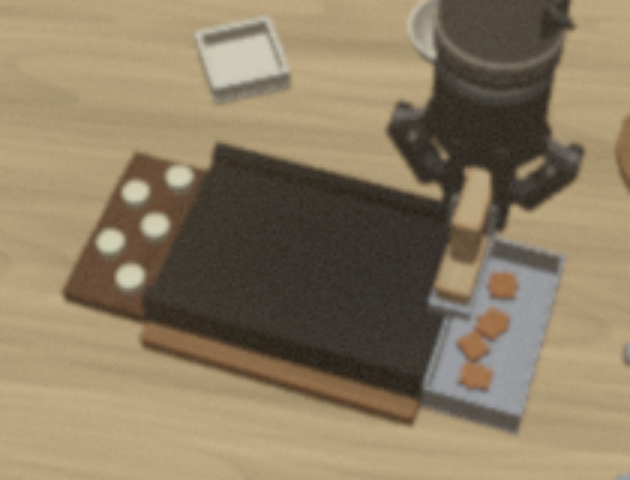

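All four crusts are in the tray, at about (475–505, 285–375), and the plate is clean. Next, the scraper goes back on the trivet.

```bash
python3 - <<'E'
from plant import env,viewer
import math,cv2
from h import *
o=[math.pi,0,math.radians(-35)]; x,y=.448,.338
env.movel([x,y,.14],o,speed=.15)
env.movel([x,y,.056],speed=.1)
print(env.movel([x,y,.043],speed=.012,max_force=3),env.current_eef_pos(),env.current_contact_force())
env.command_gripper(.65)
env.wait(.2)
env.movel([x,y,.16],speed=.1)
env.movel([.45,.1,.25],speed=.2)
for n in("top","scene"):
    d=viewer.get_image(n); np.savez(n+"2.npz",**d)
    cv2.imwrite(f"pics/f_{n}.png",d["img"])
    P=xyz(d);z=P[...,2];m=(np.hypot(P[...,0]-x,P[...,1]-y)<.09)
    for lo,hi in((.075,.1),(.03,.05)): print(n,rect(P[m&(z>lo)&(z<hi)][:,:2]))
a=cv2.imread("pics/f_scene.png");cv2.imwrite("pics/f.png",cv2.resize(a[110:310,140:540],None,fx=2,fy=2))
print(env.current_clock())
E
```

```text
True [0.44792509 0.33799906 0.04810871] [-0.59373964 -0.68110452  4.79820408]
top (array([0.4317, 0.3547]), array([0.0295, 0.0125]), -6.09)
top (array([0.4092, 0.3698]), array([0.016 , 0.0109]), 47.03)
scene (array([0.4472, 0.3382]), array([0.071 , 0.0214]), -33.68)
scene (array([0.4475, 0.3386]), array([0.115 , 0.0264]), -35.17)
21.9417
```

View pics/f.png

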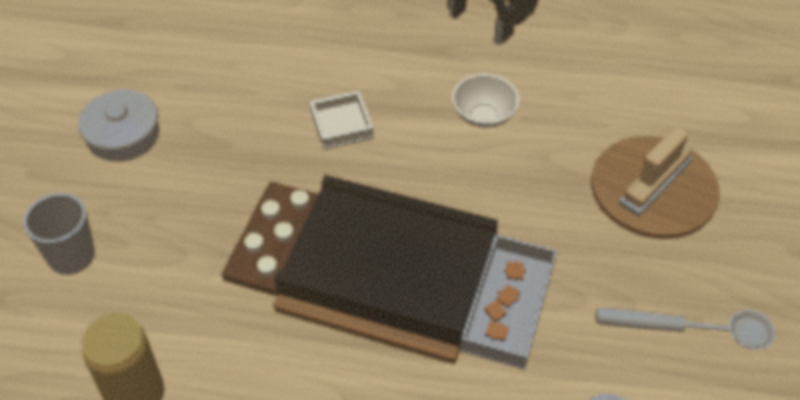

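The scraper stands upright in the middle of the trivet, all four crusts are in the tray, and the bystanders haven't moved.

```bash
python3 -c "
from plant import env
print(env.hand_in())"
```

```text
the job is handed in; nothing more can be done
None
```

The job is handed in at about 22 s: all four crusts were wiped into the crumb tray, the scraper stands upright in the middle of the trivet, and the other tableware is where it was.

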